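# Index the tube carousel to the reader

## Robot

A 6-joint arm with a two-finger parallel gripper is mounted at the origin on the work surface. World frame = base frame: x ahead of the robot, y to its left, z up, the work surface at z = 0. Lengths are in m, angles in rad, forces in N, time in s.
With the tool pointing down it reaches from about 0.3 to 0.775 m from the base axis. Payload 14.6 kg.
Tool frame: the origin (TCP) lies on the centre line of the jaws, within the pads' length; the fingertips stand 25 mm ahead of it and the grasp point (between the pads) lies 6 mm ahead of it (ctrl.tip_reach is the distance from the TCP to the fingertips, in m); z points along the fingers, y is the line along which they close (so a half turn about z gives the same grasp; the last joint's range is limited). The gripper opens to 94 mm and grips with 3 to 60 N. Pads are 16 mm wide; open, the fingers measure 119 mm over their backs; the gripper's body (75 mm by 177 mm) begins 78 mm behind the grasp point.
Start: joints at [-1.171, 0.3, 1.521, -0, 1.321, -0.067], TCP at [0.248, -0.491, 0.23] pointing down, gripper open.
Joint ranges: [-3.03, 3.03], [-0.79, 2.21], [0.23, 2.52], [-1.04, 4.18], [0, 3.07], [-2.55, 2.55]. Speed limits (rad/s): [2.22, 2.22, 2.57, 3.14, 3.14, 3.14].

## Interface

Orientations are given as [roll, pitch, yaw] about the fixed x, y, z axes, in that order (R = Rz(yaw) Ry(pitch) Rx(roll)).
In Python, from station import ctrl gives the robot as it stands. The module is installed in compiled form; this text tells all that it offers.
- The arm moves only by the tool apply_moves, never from a script. Its argument "deltas" is a list of rows, each a list of 7 numbers: the closure in counts, from 0 (fully open) to 255 (shut), then the shift along the world's x, y, z in cm, then the turn, a rotation vector about the world's x, y, z in rad. In form: [[jaw, tx, ty, tz, ax, ay, az], ...]. A call has 1 to 10 rows; each row shifts and turns the commanded pose from where the row before left it; what a row does not reach is not made up. A row lasts 1/10 s, in which the tool goes at most 50 mm and 8.59 degrees, less where a joint would pass 70% of its speed; a pose out of reach is approached as far as the arm can. A call with a gripper value outside its range is refused whole. The fingers move at their own pace and stop on an object; "grip_force" is the grip in N (left out, the last holds). Time passes only in rows, so rows that do not move let the fingers close. It gives the time, the measured TCP pose, the force, the opening and the grip force at its end, in the units of the state.
- ctrl.get_obs(): the state, without advancing time (a new reading comes with each control period).
- ctrl.camera(name): name is "scene" or "side" or "wrist"; returns a dict with "img" (480x640x3 uint8, red, green, blue), "K" (3x3 intrinsics, pixels), "k1" (the pictures are not rectified: a ray, as slopes to the right and down, at radius r is drawn at 1 + k1 r^2 times it, then the intrinsics apply), "pose" (4x4, takes a point from camera to world coordinates); the wrist camera has in their place "hand_eye" (4x4, takes a point from camera to tool coordinates, whose origin is the TCP and whose axes are the flange's). Camera axes: x right, y up, looking along -z (the intrinsics and any distortion apply to the point x, -y, -z); pixel columns grow to the right and rows downward; lengths in m; the calibration is good to about 2 mm. A picture is of the moment at which its call begins: read the wrist's pose just before it. There is no depth.
- ctrl.hand_in(): hands the job in; it is judged then, once.
The state is a dict: "time_s": time; "qpos": joint angles; "joint_vel": joint speeds; "tau": joint torques, N m; "ee_pos": TCP position; "eef_rot": TCP orientation; "force": force on the tool from outside, world axes, zero at the start; "moment": the same for the moment, N m; "grip_width": finger opening in m; "grip_force": force on a finger pad.
Only numpy, scipy, OpenCV 4.12 (cv2) and the standard library are available. Lean on these libraries where they do the work, as an engineer would, in place of code of your own. Each camera call takes 0.05 s, during which the arm holds its last target. There are 200 camera calls.

## Task

With the fingertips, press the orange indexing plunger on the tube carousel down and, keeping it pressed, push the table round by one notch the short way, so that the red-capped tube comes to the reader; then let the plunger spring fully up into that notch and leave the carousel locked and at rest. Lift nothing, and leave the three tubes, the beaker and the jar untouched.

Things in the scene. Friction and masses are not known exactly. Their poses are not given: they have to be found in the camera images.
- plunger_dish (a point): centre of the floor of the orange plunger's dish-shaped cap: 52 mm across, recess on top 44 mm across and 8 mm deep, its floor 86 mm above the bench when up; shut fingertips fit in it. The plunger stands on the grey carousel table, 75 mm from the axis, goes round with it and slides only vertically in it. At the start it is on the side of the axis opposite to the reader
- pin_tip (a point): outer end of the plunger's orange pin, 9 mm thick, 44 mm above the bench when up, 128 mm from the axis. It points outward from the plunger's shaft, under the table, into one of 8 notches (16 mm wide at the inner edge, 22 mm at the outer, every 45 degrees) of the fixed aluminium ring around the table, and so locks the table
- plunger (a joint): how far the plunger is pressed down (m): 0 = up, table locked; from 0.010 on the pin is below the ring and the table can turn; 0.015 = bottom stop. Its spring takes 3.5 N to start, 9 N at the bottom. Let go, it springs up if the pin is under a notch (within about 3 mm along the ring); otherwise it stops under the ring at about 0.008 and snaps in when the table is turned on to the notch
- carousel (a joint): angle of the carousel table (rad), counter-clockwise from above positive, 0 at the start; notches every 0.785 rad (45 degrees), about 0.035 rad of play either way in a notch. Table: grey disc 200 mm across, top 62 mm above the bench; turns with light friction (under 2 N at the plunger), stays where it is left, and can lag some 2 degrees behind fingertips pushing in the dish
- axis (a point): point on the carousel's vertical axis, at the height of the table's top (62 mm above the bench), centre of the white round base (280 mm across, does not move). Its x axis points from the carousel's axis to the reader
- reader_spot (a point): where a tube's underside stands when the tube is at the reader: 78 mm from the axis, straight in front of the reader's dark window. The reader is the white post with a blue top, 36 x 50 x 78 mm, fixed to the outside of the base
- red_tube: sample tube with a red screw cap: 61 mm tall, body 16 mm and cap 19 mm in diameter, standing upright and loose in a 25 mm high, 25 mm wide white socket cup on the carousel table, 78 mm from the axis. Origin: centre of its underside, z up along the tube. At the start it stands one place (45 degrees) to one side of the reader or to the other
- white_tube: sample tube with a white screw cap: 61 mm tall, body 16 mm and cap 19 mm in diameter, standing upright and loose in a 25 mm high, 25 mm wide white socket cup on the carousel table, 78 mm from the axis. Origin: centre of its underside, z up along the tube. At the start it stands at the reader
- green_tube: sample tube with a green screw cap: 61 mm tall, body 16 mm and cap 19 mm in diameter, standing upright and loose in a 25 mm high, 25 mm wide white socket cup on the carousel table, 78 mm from the axis. Origin: centre of its underside, z up along the tube. At the start it stands one place to the other side of the reader than the red one
- beaker: loose white plastic beaker, 84 mm across the rim, 100 mm tall, on the bench to one side of the carousel; origin: centre of its underside
- jar: loose clear jar with a blue cap, 56 mm across, 90 mm tall, on the bench to the other side of the carousel; origin: centre of its underside
Not all that is in view belongs to the job. What is shaped like the green_tube but blue or purple is not meant. Leave any blue look-alike of the red_tube alone.

How it is judged:
By the outcome, as a careful person would: the job done as asked, in the order asked, and still so for the second after the job is handed in, with the robot touching nothing.
It also fails if it takes over 48 s, if anything falls off the work surface, if the arm or the gripper's body presses on something with over 40 N, if the wrist force passes 120 N, or if a joint passes its speed limit or range.

## Working session

There is one attempt and no reset: what is moved stays moved. The work goes in short steps, Python scripts to look and compute and a tool call to move; the robot and the scene stay as the last step left them, time stands still between calls to the robot, and variables do not carry over. Pictures are saved under pics/ and viewed, at most 10 in all, crops included, and the job is handed in when it is done.

Besides the shell and the picture viewer there is one more tool, called after "Emit:" as a command line: name --pt "numbers of a row" for each row, then --argument value for the rest. apply_moves: Moves the arm, as the interface text tells. Its arguments: {"type":"object","properties":{"deltas":{"type":"array"},"grip_force":{"type":"number"}},"required":["deltas"]}

```bash
mkdir -p pics
cat > h.py <<'E'
import numpy as np, cv2
from station import ctrl
def ray(c,uv,pose=None):
    K=c["K"];x=(uv[0]-K[0,2])/K[0,0];y=(uv[1]-K[1,2])/K[1,1]
    a=x;b=y
    for _ in range(20):
        s=1+c["k1"]*(a*a+b*b);a=x/s;b=y/s
    P=c["pose"] if pose is None else pose
    return P[:3,3],P[:3,:3]@np.array([a,-b,-1.])
def onz(c,uv,z,pose=None):
    o,d=ray(c,uv,pose);return o+d*(z-o[2])/d[2]
def proj(c,p,pose=None):
    P=c["pose"] if pose is None else pose
    q=P[:3,:3].T@(np.array(p)-P[:3,3]);a=q[0]/-q[2];b=-q[1]/-q[2];s=1+c["k1"]*(a*a+b*b)
    K=c["K"];return K[0,0]*a*s+K[0,2],K[1,1]*b*s+K[1,2]
E
python3 - <<'E'
from h import *
o=ctrl.get_obs();print(o)
for n in("scene","side"):
    c=ctrl.camera(n);np.save(n,c,allow_pickle=True);cv2.imwrite(f"pics/{n}0.png",c["img"][:,:,::-1]);print(n,c["K"],c["k1"],c["pose"])
E
```

```text
{'time_s': 0.0, 'qpos': array([-1.17060972e+00,  3.00502462e-01,  1.52159625e+00, -5.77774900e-05,
        1.32068800e+00, -6.66259046e-02]), 'joint_vel': array([ 0.00084385,  0.0011826 , -0.00074927, -0.00102309, -0.00194132,
        0.00057167]), 'tau': array([-4.19859134e-03, -5.31813276e+01, -3.52743816e+01,  7.06927897e-02,
        2.44660873e-02, -1.15788298e-04]), 'ee_pos': array([ 0.24740261, -0.49094832,  0.22986269]), 'eef_rot': array([-3.14039752e+00, -2.36580547e-05,  4.66826831e-01]), 'force': array([ 0.15661197,  0.37062551, -0.69779622]), 'moment': array([-0.04050105, -0.05624781, -0.04621393]), 'grip_force': 0.0, 'grip_width': 0.09390208819825677}
scene [[491.84521977   0.         322.12951906]
 [  0.         491.84521977 234.77725546]
 [  0.           0.           1.        ]] -0.12598312248576232 [[ 5.63388428e-01 -5.37852447e-01  6.27142906e-01  1.16250616e+00]
 [ 8.26192141e-01  3.66621472e-01 -4.27779431e-01 -3.63704984e-01]
 [ 1.58158103e-04  7.59146522e-01  6.50919760e-01  6.78951233e-01]
 [ 0.00000000e+00  0.00000000e+00  0.00000000e+00  1.00000000e+00]]
side [[529.21494058   0.         321.66746408]
 [  0.         529.21494058 247.24774104]
 [  0.           0.           1.        ]] 0.03644385787755421 [[ 0.91751962  0.25715462 -0.30336323  0.29585246]
 [-0.39768286  0.58853958 -0.70389595 -0.65159358]
 [-0.00246883  0.7664807   0.64226259  0.6773019 ]
 [ 0.          0.          0.          1.        ]]
```

View pics/scene0.png

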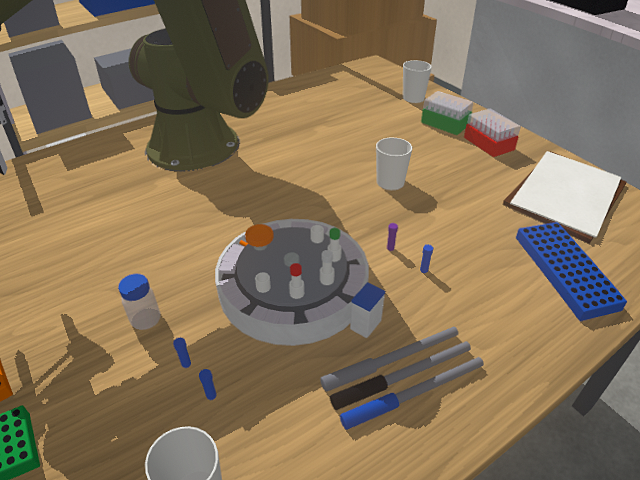

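View pics/side0.png

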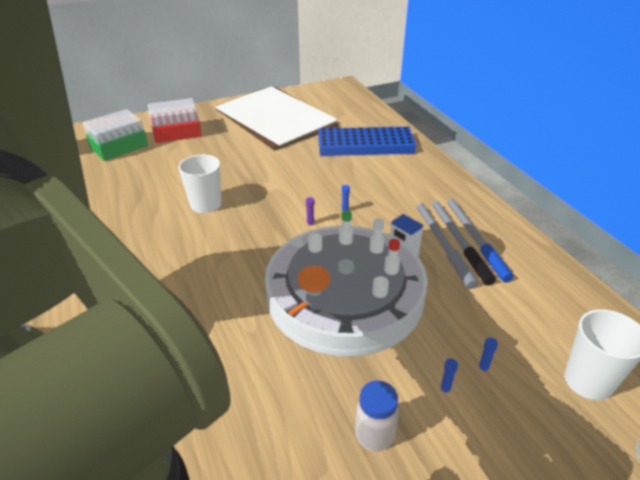

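The scene view shows the orange cap at about (259,235), the red cap at (295,269), the green cap at (335,233), the central boss at (292,259) and the reader top at (368,296). In the side view the cap is at about (314,278), the pin at (299,309), the red cap at (394,245) and the boss at (346,267).

Run:
```python
from h import *
C={n:np.load(n+".npy",allow_pickle=True).item() for n in("scene","side")}
def blobs(c,lo,hi,box):
    h=cv2.cvtColor(c["img"],cv2.COLOR_RGB2HSV);m=cv2.inRange(h,lo,hi);k=np.zeros_like(m);k[box[1]:box[3],box[0]:box[2]]=255
    m&=k;n,l,s,ce=cv2.connectedComponentsWithStats(m);i=1+np.argmax(s[1:,4]);return s[i],ce[i],l==i
def tri(a,b):
    (o1,d1),(o2,d2)=ray(C["scene"],a),ray(C["side"],b)
    t=np.linalg.lstsq(np.c_[d1,-d2],o2-o1,rcond=None)[0];p,q=o1+t[0]*d1,o2+t[1]*d2
    return (p+q)/2,np.linalg.norm(p-q)
box={"scene":(215,200,390,345),"side":(260,205,430,350)}
R={}
for nm,lo,hi in(("orange",(5,150,80),(18,255,255)),("red",(0,170,60),(4,255,255)),("green",(50,100,40),(80,255,255)),("blue",(105,120,40),(125,255,255))):
    r=[blobs(C[n],lo,hi,box[n]) for n in box];R[nm]=r
    print(nm,[(x[0],x[1].round(1)) for x in r],*tri(r[0][1],r[1][1]))
print("boss",tri((292,259),(346,267)))
for i,n in enumerate(box):
    m=R["orange"][i][2].astype(np.uint8);m=cv2.morphologyEx(m,cv2.MORPH_OPEN,np.ones((9,9)))
    ys,xs=np.nonzero(m);pts=np.array([onz(C[n],p,.094)[:2] for p in zip(xs,ys)])
    print(n,xs.min(),xs.max(),ys.min(),ys.max(),"cap@94 mean",pts.mean(0),pts.min(0),pts.max(0))
    c=C[n];b=box[n]
    cv2.imwrite(f"pics/{n}_c.png",cv2.resize(c["img"][b[1]:b[3],b[0]:b[2],::-1],None,fx=3.4,fy=3.4,interpolation=cv2.INTER_CUBIC))
```

```text
orange [(array([239, 224,  34,  23, 535], dtype=int32), array([257.8, 235.4])), (array([299, 267,  30,  25, 617], dtype=int32), array([313.5, 278.6]))] [ 0.52975388 -0.0752748   0.09016453] 0.00045086056674641936
red [(array([290, 264,  11,  12, 111], dtype=int32), array([295.4, 269.5])), (array([390, 240,   9,   9,  65], dtype=int32), array([393.7, 244.2]))] [ 0.67101578 -0.08087004  0.12007574] 0.000505900472840462
green [(array([330, 228,  10,  12,  93], dtype=int32), array([334.2, 233.5])), (array([342, 211,   9,   9,  63], dtype=int32), array([346.3, 215.1]))] [0.63380327 0.02233381 0.12069401] 0.0004126957647314098
blue [(array([352, 283,  33,  28, 516], dtype=int32), array([367.9, 296.5])), (array([393, 216,  29,  18, 284], dtype=int32), array([407. , 224.4]))] [0.75272889 0.00676645 0.07493455] 0.0013241086955103074
boss (array([ 0.60072431, -0.04719083,  0.06860713]), np.float64(0.0034732028784968103))
scene 246 272 225 245 cap@94 mean [ 0.53394216 -0.07537938] [ 0.50263235 -0.10365102] [ 0.56360178 -0.04837549]
side 299 328 267 290 cap@94 mean [ 0.52835923 -0.07842846] [ 0.50300301 -0.10622151] [ 0.5543995 -0.0496864]
```

View pics/side_c.png

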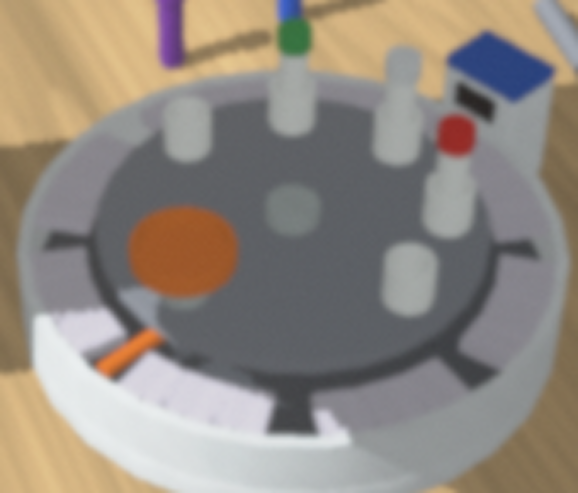

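Emit:
apply_moves --pt "255 2.3 3.4 0 0 0 0" --pt "255 2.3 3.4 0 0 0 0" --pt "255 2.3 3.4 0 0 0 0" --pt "255 2.3 3.4 0 0 0 0" --pt "255 2.3 3.4 0 0 0 0" --pt "255 2.3 3.4 0 0 0 0" --pt "255 2.3 3.4 0 0 0 0" --pt "255 2.3 3.4 0 0 0 0" --pt "255 2.3 3.4 0 0 0 0" --pt "255 2.3 3.4 0 0 0 0"

```text
time_s: 1.1
ee_pos: [0.4781, -0.1495, 0.2303]
eef_rot: [-3.141, 0.0, 0.467]
force: [0.0, 0.0, -0.3]
grip_width: 0.0175
grip_force: 0.0
```

Emit:
apply_moves --pt "255 2.6 3.8 0 0 0 0" --pt "255 2.6 3.8 0 0 0 0" --pt "255 0 0 -2 0 0 0" --pt "255 0 0 -2 0 0 0" --pt "255 0 0 0 0 0 0" --pt "255 0 0 0 0 0 0"

```text
time_s: 1.7
ee_pos: [0.5295, -0.0753, 0.1908]
eef_rot: [-3.141, 0.0, 0.467]
force: [-0.2, -0.2, -0.2]
grip_width: 0.0006
grip_force: 0.0
```

```bash
cat > w.py <<'E'
from h import *
import sys
from scipy.spatial.transform import Rotation as Ro
o=ctrl.get_obs();c=ctrl.camera("wrist")
T=np.eye(4);T[:3,:3]=Ro.from_euler("xyz",o["eef_rot"]).as_matrix();T[:3,3]=o["ee_pos"];W=T@c["hand_eye"]
cv2.imwrite(f"pics/{sys.argv[1]}.png",c["img"][:,:,::-1])
h=cv2.cvtColor(c["img"],cv2.COLOR_RGB2HSV)
m=cv2.morphologyEx(cv2.inRange(h,(5,150,60),(18,255,255)),cv2.MORPH_OPEN,np.ones((5,5)))
n,l,s,ce=cv2.connectedComponentsWithStats(m)
print(o["ee_pos"],o["eef_rot"],o["force"],o["grip_width"],s[1:],ce[1:])
for z in(.0,.086,.094):print("cam centre",W[:3,3],"axis px",proj(c,(.6005,-.048,.062),W),"plunger px",proj(c,(.530,-.0745,.094),W))
E
python3 w.py w1
```

```text
[ 0.52948931 -0.07527531  0.19078831] [-3.14130531e+00  3.36054471e-04  4.66557015e-01] [-0.22358598 -0.20261448 -0.16784723] 0.0005560307081583727 [[ 285  217   63   59 2973]] [[316.090481   246.42616885]]
cam centre [ 0.60045881 -0.03993949  0.34344069] axis px (np.float64(326.8611350723809), np.float64(151.8093007155395)) plunger px (np.float64(317.02105197858276), np.float64(250.92008036998368))
cam centre [ 0.60045881 -0.03993949  0.34344069] axis px (np.float64(326.8611350723809), np.float64(151.8093007155395)) plunger px (np.float64(317.02105197858276), np.float64(250.92008036998368))
cam centre [ 0.60045881 -0.03993949  0.34344069] axis px (np.float64(326.8611350723809), np.float64(151.8093007155395)) plunger px (np.float64(317.02105197858276), np.float64(250.92008036998368))
```

View pics/w1.png

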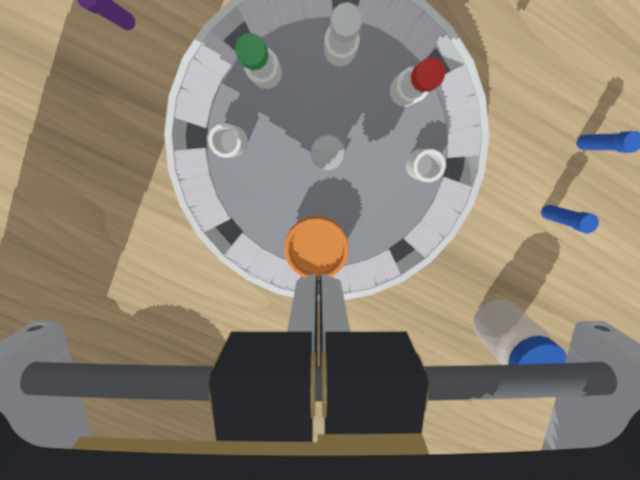

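The wrist view shows the boss at (327,152), exactly as predicted, and the cap centre at about (316,248). The red tube is clockwise of the reader, so the table turns +45° (CCW). Next I descend into the dish.

Emit:
apply_moves --pt "255 0.1 0.1 -3 0 0 0" --pt "255 0 0 -3 0 0 0" --pt "255 0 0 -1.3 0 0 0" --pt "255 0 0 -0.4 0 0 0" --pt "255 0 0 -0.3 0 0 0" --pt "255 0 0 0 0 0 0" --pt "255 0 0 0 0 0 0"

```text
time_s: 2.45
ee_pos: [0.531, -0.0743, 0.1115]
eef_rot: [3.141, -0.001, 0.467]
force: [-0.4, 0.1, 0.6]
grip_width: 0.0004
grip_force: 0.0
```

Emit:
apply_moves --pt "255 0 0 -0.3 0 0 0" --pt "255 0 0 -0.3 0 0 0" --pt "255 0 0 -0.2 0 0 0" --pt "255 0 0 -0.2 0 0 0" --pt "255 0 0 0 0 0 0" --pt "255 0 0 0 0 0 0"

```text
time_s: 3.05
ee_pos: [0.531, -0.0742, 0.1009]
eef_rot: [3.141, -0.001, 0.467]
force: [1.2, 0.1, 6.4]
grip_width: 0.0005
grip_force: 3.3
```

Emit:
apply_moves --pt "255 0 0 -0.15 0 0 0" --pt "255 0 0 -0.15 0 0 0" --pt "255 0 0 0 0 0 0" --pt "255 0 0 0 0 0 0"

```text
time_s: 3.45
ee_pos: [0.531, -0.0743, 0.098]
eef_rot: [3.141, -0.001, 0.467]
force: [0.3, 0.1, 7.3]
grip_width: 0.0004
grip_force: 3.8
```

Run:
```python
import numpy as np
A=np.array([.6005,-.048]);p=A+.075*np.array([np.cos(np.radians(199.8)),np.sin(np.radians(199.8))]);print(p)
from math import *
q=None
for k in range(0,13):
    a=radians(199.8+48*k/12);n=A+.075*np.array([cos(a),sin(a)])
    if q is not None:print((100*(n-q)).round(2),n.round(4))
    q=n
```

```text
[ 0.52993394 -0.07340534]
[ 0.19 -0.49] [ 0.5319 -0.0783]
[ 0.23 -0.47] [ 0.5342 -0.083 ]
[ 0.26 -0.45] [ 0.5368 -0.0875]
[ 0.29 -0.44] [ 0.5397 -0.0919]
[ 0.32 -0.41] [ 0.5429 -0.096 ]
[ 0.35 -0.39] [ 0.5464 -0.0999]
[ 0.38 -0.36] [ 0.5501 -0.1036]
[ 0.4  -0.34] [ 0.5541 -0.1069]
[ 0.42 -0.31] [ 0.5583 -0.11  ]
[ 0.44 -0.28] [ 0.5628 -0.1128]
[ 0.46 -0.25] [ 0.5674 -0.1153]
[ 0.48 -0.21] [ 0.5722 -0.1174]
```

Emit:
apply_moves --pt "255 0 0 -0.1 0 0 0" --pt "255 0.19 -0.49 0 0 0 0" --pt "255 0.23 -0.47 0 0 0 0" --pt "255 0.26 -0.45 0 0 0 0" --pt "255 0.29 -0.44 0 0 0 0" --pt "255 0.32 -0.41 0 0 0 0" --pt "255 0 0 0 0 0 0"

```text
time_s: 4.15
ee_pos: [0.5442, -0.0972, 0.0971]
eef_rot: [3.14, -0.001, 0.467]
force: [1.0, 0.3, 7.5]
grip_width: 0.0003
grip_force: 3.9
```

```bash
python3 w.py w2
python3 - <<'E'
from h import *
c=ctrl.camera("side");cv2.imwrite("pics/s2.png",c["img"][:,:,::-1])
E
```

```text
[ 0.54418125 -0.09720172  0.0970507 ] [ 3.14046547e+00 -1.37737797e-03  4.66538177e-01] [1.01329698 0.2799891  7.51671488] 0.0003114627756961606 [[ 269  248   89   77 3053]] [[308.2807075  277.49328529]]
cam centre [ 0.61481723 -0.06179129  0.24983889] axis px (np.float64(283.4331366837841), np.float64(160.30881888580603)) plunger px (np.float64(265.93397363688126), np.float64(311.26704813454614))
cam centre [ 0.61481723 -0.06179129  0.24983889] axis px (np.float64(283.4331366837841), np.float64(160.30881888580603)) plunger px (np.float64(265.93397363688126), np.float64(311.26704813454614))
cam centre [ 0.61481723 -0.06179129  0.24983889] axis px (np.float64(283.4331366837841), np.float64(160.30881888580603)) plunger px (np.float64(265.93397363688126), np.float64(311.26704813454614))
```

View pics/w2.png

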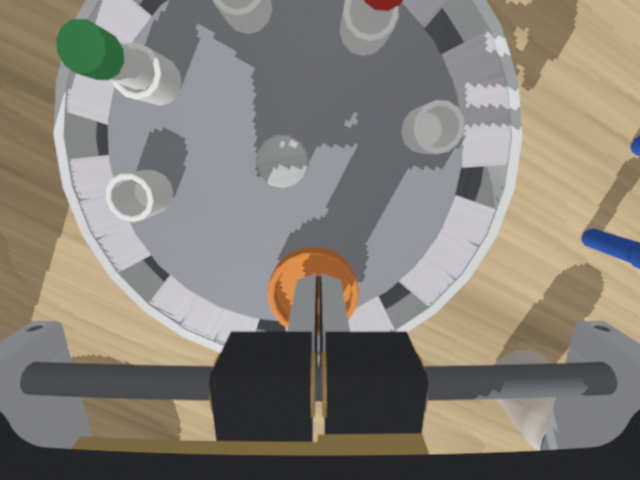

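The table is following with the plunger pressed. The cap centre at about (313,292) lags the fingers at x≈319 by about 3 mm.

Emit:
apply_moves --pt "255 0.35 -0.39 0 0 0 0" --pt "255 0.38 -0.36 0 0 0 0" --pt "255 0.4 -0.34 0 0 0 0" --pt "255 0.42 -0.31 0 0 0 0" --pt "255 0.44 -0.28 0 0 0 0" --pt "255 0.46 -0.25 0 0 0 0" --pt "255 0 0 0 0 0 0" --pt "255 0 0 0 0 0 0"

```text
time_s: 5.05
ee_pos: [0.5685, -0.1162, 0.097]
eef_rot: [3.14, -0.001, 0.467]
force: [0.6, -0.5, 7.8]
grip_width: 0.0003
grip_force: 3.9
```

```bash
cat > a.py <<'E'
from h import *
import sys
o=ctrl.get_obs();print(o["ee_pos"],o["force"])
A=np.array([.6005,-.048])
for n,box in(("scene",(215,200,390,345)),("side",(260,205,430,350))):
    c=ctrl.camera(n);cv2.imwrite(f"pics/{n}_{sys.argv[1]}.png",c["img"][:,:,::-1])
    h=cv2.cvtColor(c["img"],cv2.COLOR_RGB2HSV)
    for nm,lo,hi in(("red",(0,170,60),(4,255,255)),("green",(50,100,40),(80,255,255))):
        m=cv2.inRange(h,lo,hi);k=np.zeros_like(m);k[box[1]:box[3],box[0]:box[2]]=255
        nn,l,s,ce=cv2.connectedComponentsWithStats(m&k)
        if nn<2: continue
        i=1+np.argmax(s[1:,4]);p=onz(c,ce[i],.1203)[:2]-A
        print(n,nm,s[i,4],np.degrees(np.arctan2(p[1],p[0])).round(2),np.linalg.norm(p).round(4))
E
python3 w.py w3;python3 a.py 3
```

```text
[ 0.56853708 -0.11620229  0.09704318] [ 3.14046136e+00 -1.29756783e-03  4.66818807e-01] [ 0.63832892 -0.45812495  7.82713082] 0.0003004296331841009 [[ 266  251   90   77 2960]] [[304.34493243 281.58952703]]
cam centre [ 0.63917365 -0.08076595  0.24982506] axis px (np.float64(234.37591456308914), np.float64(184.61374170895303)) plunger px (np.float64(214.71061357459206), np.float64(333.43122351528666))
cam centre [ 0.63917365 -0.08076595  0.24982506] axis px (np.float64(234.37591456308914), np.float64(184.61374170895303)) plunger px (np.float64(214.71061357459206), np.float64(333.43122351528666))
cam centre [ 0.63917365 -0.08076595  0.24982506] axis px (np.float64(234.37591456308914), np.float64(184.61374170895303)) plunger px (np.float64(214.71061357459206), np.float64(333.43122351528666))
[ 0.56854595 -0.11619109  0.09712473] [-0.31863422 -0.14665948  7.84456511]
scene red 101 16.27 0.0777
scene green 96 106.74 0.0787
side red 71 16.01 0.0786
```

View pics/w3.png

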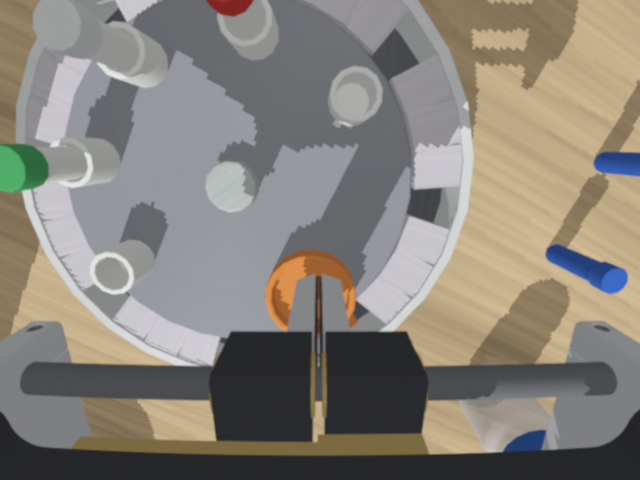

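Fingers hold the cap at (311,293). The red tube is at about 16.1° against a target of about 19.9°, so about 5 mm more along the arc.

Emit:
apply_moves --pt "255 0.22 -0.11 0 0 0 0" --pt "255 0.22 -0.1 0 0 0 0" --pt "255 0 0 0 0 0 0" --pt "255 0 0 0 0 0 0"

```text
time_s: 5.6
ee_pos: [0.5729, -0.1182, 0.0971]
eef_rot: [3.141, -0.001, 0.467]
force: [0.7, 0.4, 8.5]
grip_width: 0.0005
grip_force: 3.9
```

```bash
python3 a.py 4
python3 - <<'E'
from h import *
A=np.array([.6005,-.048])
for n,u,g in(("scene",(295.4,269.5),(334.2,233.5)),("side",(393.7,244.2),(346.3,215.1))):
    c=np.load(n+".npy",allow_pickle=True).item()
    for q in(u,g):
        p=onz(c,q,.1203)[:2]-A;print(n,np.degrees(np.arctan2(p[1],p[0])))
E
```

```text
[ 0.57289903 -0.11819558  0.09708941] [0.74619889 0.37611195 8.47715196]
scene red 102 19.66 0.0779
scene green 98 110.48 0.0793
side red 62 20.36 0.0795
scene -24.85741059378425
scene 65.1360333805147
side -25.46448285413461
side 64.62401400521648
```

The table has turned about 45.2° from the start, within the notch play. Releasing straight up.

Emit:
apply_moves --pt "255 0 0 -0.0 0 0 0" --pt "255 0 0 0.3 0 0 0" --pt "255 0 0 0.3 0 0 0" --pt "255 0 0 0.3 0 0 0" --pt "255 0 0 0.2 0 0 0" --pt "255 0 0 0 0 0 0"

```text
time_s: 6.3
ee_pos: [0.5726, -0.1181, 0.1078]
eef_rot: [3.141, -0.001, 0.467]
force: [1.2, 1.4, 4.5]
grip_width: 0.0002
grip_force: 2.1
```

```bash
python3 a.py 5
```

```text
[ 0.57258195 -0.11810982  0.10780034] [1.2467561  1.42031923 4.48170743]
scene red 103 19.72 0.0778
scene green 91 109.92 0.0792
side red 12 21.54 0.0864
side green 23 112.67 0.0695
```

Spring force is still 4.5 N at about 3 mm depth, so the pin is entering the notch. Withdrawing fully.

Emit:
apply_moves --pt "255 0 0 0.2 0 0 0" --pt "255 0 0 0.2 0 0 0" --pt "255 0 0 0.4 0 0 0" --pt "255 0 0 1 0 0 0" --pt "255 0 0 2.5 0 0 0" --pt "255 0 0 4 0 0 0" --pt "255 0 0 3 0 0 0" --pt "255 -3 -4 0 0 0 0" --pt "255 -3 -4 0 0 0 0" --pt "255 0 0 0 0 0 0"

```text
time_s: 7.4
ee_pos: [0.5097, -0.2016, 0.2213]
eef_rot: [3.141, 0.001, 0.463]
force: [-0.4, 0.5, -0.5]
grip_width: 0.0007
grip_force: 0.0
```

```bash
python3 a.py 6; python3 w.py w6
python3 - <<'E'
import cv2
a=cv2.imread("pics/side_6.png")[190:370,250:450];b=cv2.imread("pics/scene_6.png")[190:370,200:400]
cv2.imwrite("pics/c6.png",cv2.resize(cv2.hconcat([a,b]),(800,360),interpolation=cv2.INTER_CUBIC))
E
```

```text
[ 0.50971487 -0.20163743  0.22129958] [-0.35004944  0.52919961 -0.53304459]
scene red 103 19.42 0.078
scene green 88 109.38 0.0788
[ 0.51195698 -0.19877452  0.22109252] [ 3.14128240e+00 -3.19909063e-04  4.64830488e-01] [ 0.07138335 -0.07580428  0.05893396] 0.00036309112782255794 [[ 227  106   75   79 3360]
 [ 580  314   12    6   68]
 [ 630  332   10    9   68]
 [ 553  342   15   21  198]] [[259.95029762 139.70982143]
 [585.38235294 316.64705882]
 [634.83823529 335.63235294]
 [560.77272727 353.33333333]]
cam centre [ 0.5828563  -0.16352426  0.37379698] axis px (np.float64(207.14349228910112), np.float64(67.57186833636533)) plunger px (np.float64(192.22049138212526), np.float64(157.44829258266458))
cam centre [ 0.5828563  -0.16352426  0.37379698] axis px (np.float64(207.14349228910112), np.float64(67.57186833636533)) plunger px (np.float64(192.22049138212526), np.float64(157.44829258266458))
cam centre [ 0.5828563  -0.16352426  0.37379698] axis px (np.float64(207.14349228910112), np.float64(67.57186833636533)) plunger px (np.float64(192.22049138212526), np.float64(157.44829258266458))
```

View pics/c6.png

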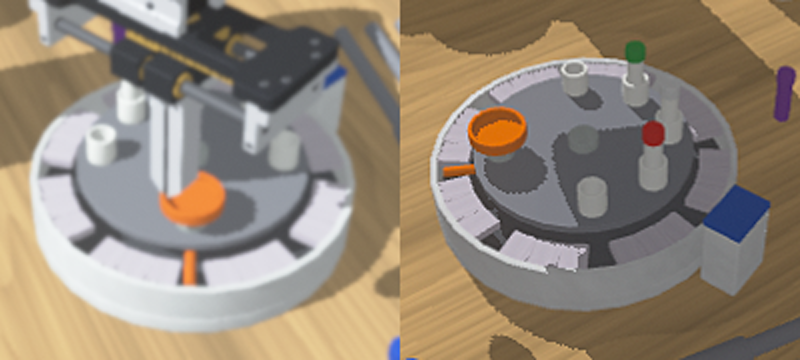

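The crops show the pin sitting in its notch at (190,265) and (460,170), the cap up, and the red tube facing the reader. The table reads about 44.5°, within the notch play.

```bash
python3 -c "
from station import ctrl
print(ctrl.hand_in())"
```

```text
the job is handed in; nothing more can be done
None
```

The carousel is turned one notch counter-clockwise with the plunger sprung up into its notch, the red tube is at the reader, nothing else was touched, and the job is handed in (no verdict was returned).

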